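# Lubricate the polisher's hub and hold a keyed lap home

## Task

Fit the flat felt polishing lap to the lap polisher: first press the nozzle cap of the spray can clipped to the machine all the way down and let it spring back up, so the hub bore gets its lubricant. Then lift the flat lap with the centre knob out of the rack by its knob, push its keyed shaft into the hub, turning it until the key slips into the keyway, and keep pushing against the ejector spring until the flange sits fully home on the hub. Finish while still gripping the knob and holding the lap pressed home, so that I can tighten the grub screw; leave the domed lap in the rack and do not disturb the other things on the table.

Things in the scene. Friction and masses are not known exactly. Their poses are not given: they have to be found in the camera images.
- lap: The flat polishing lap, loose, 0.2 to 0.35 kg, standing shaft-down in one of the rack's two holes: a disc 90 mm in diameter, aluminium with grey felt on top, a round knob in the middle. Origin: centre of the seat face (underside of the 36 mm wide flange); z up along the axis. Flange 0 to 6 mm, disc 6 to 16 mm above it. A dark hole in the felt, 12 mm wide, 35 mm out on the +x side, shows where the key is.
- lap_knob (a point): Point on the lap's axis in its round knurled aluminium knob, 37 mm above the lap's origin; axes as lap. The knob is 32 mm in diameter and 34 mm tall, its top 13 mm above this point, the felt 21 mm below it.
- shaft_end (a point): Lower end of the lap's steel shaft, on its axis, 42 mm below the lap's origin. The shaft is 16 mm in diameter and tapers over the last 4 mm; its last 12 mm have no key.
- key_foot (a point): Outer lower corner of the lap's one key, 11.5 mm out from the axis along the lap's +x and 30 mm below its origin. The key is 6 mm wide, stands 3.5 mm proud of the shaft and runs from here up to the flange.
- hub_mouth (a point): Centre of the top face of the machine's upright spindle hub, 130 mm above the table; z up. The hub is a steel sleeve 42 mm in diameter in the middle of the white splash bowl. Its bore is 18 mm in diameter, with one keyway 8 mm wide on this frame's +x side, reaching 13.5 mm from the axis; a grub screw in the sleeve is on that side. The lap is home when its origin is at this point.
- ejector (a joint): How far the sprung ejector plunger at the bottom of the hub's bore is pushed down, m: 0 up, its top 28 mm below the mouth, so that it meets the shaft over the last 14 mm of its way; 0.014 with the lap home. It pushes back with 6 N at first and 10 N at home: a lap let go rises several mm.
- spindle (a joint): Turn of the spindle hub in the machine, rad, anticlockwise from above; 0 when the keyway points along the machine's +x. It turns only stiffly (0.4 N m).
- nozzle_top (a point): Centre of the top of the spray can's nozzle cap, a white cap 23 mm in diameter at the top, 149 mm above the table when up; z up. It is pressed straight down; a thin straw 50 mm long points from it to the hub, 150 mm away.
- nozzle (a joint): How far the nozzle cap is pressed down, m: 0 up, 0.004 fully down. Sprung: it starts to move at 2.5 N and is fully down at 5 N.
- machine: The lap polisher, fixed: grey housing 250 mm (x) by 230 mm (y), 78 mm tall; origin on the table below the spindle's axis, z up. Control panel on the -x side, motor (97 mm in diameter, 118 mm tall) 178 mm out on the +x side. White splash bowl round the hub, 204 mm across, rim 100 mm above the table. The aluminium spray can, 45 mm in diameter, stands on the +y side, 150 mm out.
- rack: Wooden rack, fixed, 75 mm (x) by 200 mm (y) and 60 mm tall; origin at the centre of its underside. Two square through-holes 28 mm wide at y = -60 and +60 mm; a lap hangs in each, its flange on the rack's top.
- dome: The other lap, loose: a black rubber dome 66 mm in diameter with no knob, in the rack's other hole. Origin at the underside of its flange. To be left there.
- cup: Empty white mixing cup, 72 mm across and 70 mm tall, origin at its underside. To be left alone.
- hexkey: L-shaped hex key, 90 mm long, 6 mm thick, lying on the table. To be left alone.
- polish: Grey jar of polish with a metal lid, 56 mm across, 45 mm tall, origin at its underside. To be left alone.
- cabochon: Amber resin cabochon, 40 mm across, 11 mm tall, on the table. To be left alone.
- brush: Brush 160 mm long lying on the table. To be left alone.
- tin: Shallow metal dish, 80 mm across, 24 mm tall, origin at its underside. To be left alone.
Not all that is in view belongs to the job. What is shaped like the rack but pink is not meant. Leave any pink look-alike of the lap alone.

How it is judged:
On the way, in this order (a step that is already met when the one before it is completed fails the run):
1. the nozzle cap is pressed down (value of joint nozzle above 0.003 m), for 0.1 s.
2. the nozzle cap has sprung back up (value of joint nozzle below 0.001 m), for 0.1 s.
3. the flat lap is lifted out of the rack by its knob (z of lap in the frame of rack above 0.105 m and contact force between the fingers and lap above 2 N and distance between the grasp point and lap_knob below 0.03 m), for 0.1 s.
4. the key has slipped into the keyway (z of lap in the frame of hub_mouth below 0.024 m and horizontal distance between lap and hub_mouth below 0.004 m), for 0.1 s.
At the end, for the whole second after the job is handed in: The flat lap is home on the hub (flange within 1.5 mm of the hub face, 2.5 mm of its axis, tilt under 0.05 rad, key in keyway); the fingers grip its knob (grasp point within 30 mm of the knob point) and keep it pressed against the spring (over 6 N on the machine); the nozzle cap is up (z of lap in the frame of hub_mouth below 0.0015 m and horizontal distance between lap and hub_mouth below 0.0025 m and angle between the x axis of lap and the x axis of hub_mouth, either way round below 0.3 rad and angle between the z axis of lap and the z axis of hub_mouth, either way round below 0.05 rad and contact force between the fingers and lap above 5 N and distance between the grasp point and lap_knob below 0.03 m and contact force between lap and machine above 6 N and value of joint nozzle below 0.001 m); the arm keeps its last pose, push and grip.
It fails at once if the domed lap is moved more than 20 mm (distance of dome from where it was at the start of the episode above 0.02 m).
It fails at once if a thing that lies about on the table (cup, hex key, polish jar, cabochon, brush, dish) is moved more than 30 mm (distance of any of cup, hexkey, polish, cabochon, brush, tin from where it was at the start of the episode above 0.03 m).
It also fails if it takes over 58 s, if anything falls off the work surface, if the arm or the gripper's body presses on something with over 40 N, if the wrist force passes 120 N, or if a joint passes its speed limit or range.

## Robot

A 7-joint arm with a two-finger parallel gripper is mounted at the origin on the work surface. World frame = base frame: x ahead of the robot, y to its left, z up, the work surface at z = 0. Lengths are in m, angles in rad, forces in N, time in s.
With the tool pointing down it reaches from about 0.4 to 0.85 m from the base axis. Payload 10.4 kg.
Tool frame: the origin (TCP) lies between the finger pads; the fingertips stand 17 mm ahead of it and the grasp point (between the pads) lies 2 mm behind it; z points along the fingers, y is the direction in which the jaws open and shut (so a half turn about z gives the same grasp; the last joint's range is limited). The gripper opens to 85 mm and grips with 20 to 120 N. Pads are 22 mm wide; open, the fingers measure 114 mm over their backs; the gripper's body (76 mm by 85 mm) begins 54 mm behind the grasp point. The pads swing forward as they close: fully open they stand 13 mm farther back than shut.
Start: joints at [1.125, 0.332, -0.065, 1.46, 0.022, 1.35, -0.088], TCP at [0.256, -0.57, 0.248] pointing down, gripper open.
Joint ranges: [-2.6, 2.6], [-0.5, 2.12], [-1.47, 1.34], [0.16, 2.42], [-1.27, 4.41], [0.06, 2.06], [-2.6, 2.6]. Speed limits (rad/s): [2.22, 2.22, 2.79, 2.79, 3.14, 3.14, 3.14].

## Interface

Orientations are given as a unit quaternion [x, y, z, w].
In Python, from workcell import manip gives the robot as it stands.
- The arm moves only by the tool jog_arm, never from a script. Its argument "steps" is one flat list of numbers, 5 for each row, row after row: the finger opening in m, from 0 to 0.0854, then the shift along the tool's x, y, z in m, then the turn about the tool's z in rad. In form: [gripper, x, y, z, twist, gripper, x, y, z, twist, ...]. A call has exactly 10 rows; each row is the pose to reach, as a shift and turn from the pose commanded when the call began, along the tool's axes at that moment; what a row does not reach only later rows make up. A row lasts 1/10 s, in which the tool goes at most 50 mm and 8.59 degrees, less where a joint would pass 70% of its speed; a pose out of reach is approached as far as the arm can. A call with a gripper value outside its range is refused whole. The fingers move at their own pace and stop on an object; "grip_force" is the grip in N (left out, the last holds). Time passes only in rows, so rows that repeat a pose let the fingers close, or fill a call up. It gives the time, the measured TCP pose, the force and the opening at its end, in the units of the state.
- manip.get_obs(): the state, without advancing time (a new reading comes with each control period).
- manip.camera(name): name is "side" or "top" or "wrist"; returns (picture, depth): 480x640x3 uint8, red, green, blue; 480x640 float32, m along the optical axis (not along the pixel's ray), 0 where there is no reading.
- manip.calibration(name): a dict with "mtx" (3x3 intrinsics, pixels), "world_to_cam" (4x4, takes a point from world to camera coordinates). Camera axes: x right, y down, z forward; pixel columns grow to the right and rows downward; lengths in m; the calibration is good to about 2 mm. A picture is of the moment at which its call begins: read the wrist's pose just before it. calibration takes no time and is no camera call; for the wrist camera it gives the pose at the moment of the call.
- manip.hand_in(): hands the job in, once; it reports no verdict.
The state is a dict: "clock": time; "joint_pos": joint angles; "joint_velocities": joint speeds; "tau": joint torques, N m; "position": TCP position; "ee_rot": TCP orientation; "ft_force": force on the tool from outside, world axes, zero at the start; "torque": the same for the moment, N m; "grip_width": opening from 0.0 (shut) to 1.0 (fully open).
Only numpy, scipy, OpenCV 4.12 (cv2) and the standard library are available. Lean on these libraries where they do the work, as an engineer would, in place of code of your own. Each camera call takes 0.05 s, during which the arm holds its last target.

## Working session

There is one attempt and no reset: what is moved stays moved. The work goes in short steps, Python scripts to look and compute and a tool call to move; the robot and the scene stay as the last step left them, time stands still between calls to the robot, and variables do not carry over. Pictures are saved under pics/ and viewed, and the job is handed in when it is done.

Besides the shell and the picture viewer there is one more tool, called after ">>>" as name(argument=value, ...) on one line, values as JSON. jog_arm: Moves the arm, as the interface text tells. Its arguments: {"type":"object","properties":{"steps":{"type":"array"},"grip_force":{"type":"number"}},"required":["steps"]}

```bash
mkdir -p pics
cat > h.py <<'E'
import numpy as np, cv2
from workcell import manip
def snap(n,f):
    c=manip.calibration(n); im,d=manip.camera(n)
    cv2.imwrite(f'pics/{f}.png',im[:,:,::-1]); np.savez(f'pics/{f}.npz',im=im,d=d,K=c['mtx'],T=c['world_to_cam'])
    return im,d,c
def load(f):
    z=np.load(f'pics/{f}.npz'); return z['im'],z['d'],z['K'],z['T']
def cloud(f):
    im,d,K,T=load(f); v,u=np.mgrid[0:480,0:640]
    P=np.stack([(u-K[0,2])/K[0,0]*d,(v-K[1,2])/K[1,1]*d,d,np.ones_like(d)],-1)
    W=P@np.linalg.inv(T).T; W=W[...,:3]; W[d==0]=np.nan
    return W
E
python3 - <<'E'
from h import *
o=manip.get_obs(); print({k:np.round(v,3) for k,v in o.items()})
for n in('top','side'): 
    im,d,c=snap(n,n+'0'); T=np.linalg.inv(np.array(c['world_to_cam'])); print(n,np.round(T,3),c['mtx'])
E
```

```text
{'clock': np.float64(0.0), 'joint_pos': array([ 1.125,  0.333, -0.065,  1.461,  0.022,  1.35 , -0.089]), 'joint_velocities': array([-0.   , -0.001, -0.001,  0.   ,  0.   , -0.   , -0.   ]), 'tau': array([-1.0000e-03, -6.2544e+01,  4.8000e-02, -3.9161e+01,  1.6000e-02,
        1.0000e-02, -0.0000e+00]), 'position': array([ 0.256, -0.57 ,  0.248]), 'ee_rot': array([ 0.978,  0.21 , -0.   , -0.001]), 'ft_force': array([-0.32 , -0.325,  0.862]), 'torque': array([-0.02 , -0.005,  0.008]), 'grip_width': np.float64(1.0)}
top [[ 0.025 -0.976  0.214  0.219]
 [-1.    -0.024  0.011 -0.063]
 [-0.006 -0.215 -0.977  1.397]
 [ 0.     0.     0.     1.   ]] [[601.02326022   0.         316.17567149]
 [  0.         601.02326022 240.79245876]
 [  0.           0.           1.        ]]
side [[-0.896 -0.288  0.338 -0.026]
 [-0.444  0.586 -0.678  1.   ]
 [-0.003 -0.757 -0.653  1.125]
 [ 0.     0.     0.     1.   ]] [[550.12023625   0.         325.11351185]
 [  0.         550.12023625 239.49355101]
 [  0.           0.           1.        ]]
```

View pics/top0.png

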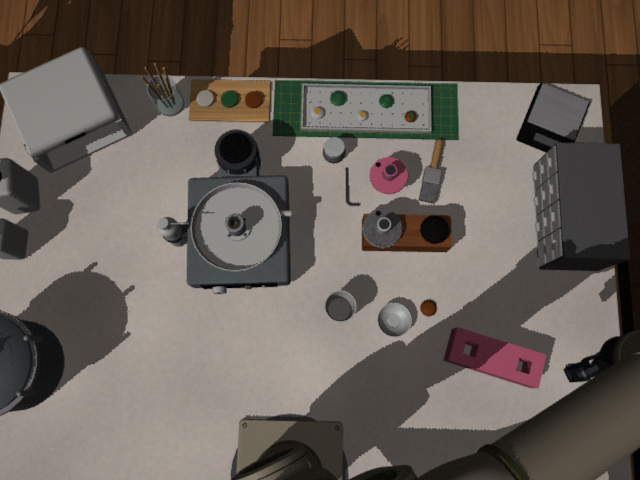

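View pics/side0.png

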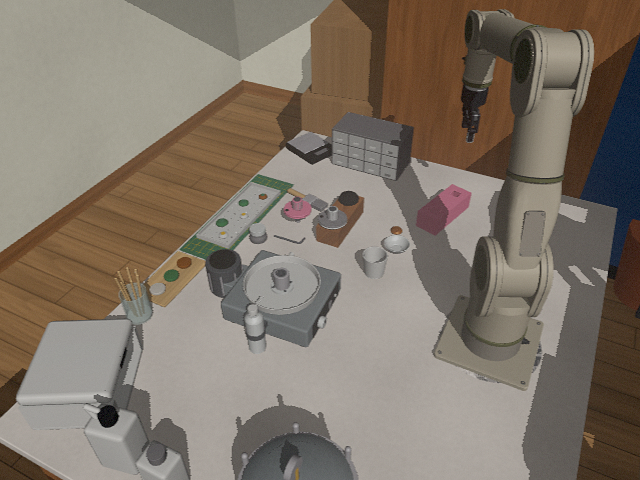

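The top view shows the machine's hub at about (235,225), the can at (172,230), the flat lap at (382,228) in the rack with its hole near (378,213), and the dome at (434,230). The pink lap and pink rack are the look-alikes. Next I measure these.

Run:
```python
from h import *
W=cloud('top0'); im=load('top0')[0]
def cr(x0,x1,y0,y1,s,n): cv2.imwrite(n,cv2.resize(im[y0:y1,x0:x1,::-1],None,fx=s,fy=s,interpolation=cv2.INTER_CUBIC))
cr(150,300,150,300,5,'pics/c_mach.png'); cr(340,460,190,260,6,'pics/c_rack.png')
def blob(u0,u1,v0,v1,z0,z1):
    R=W[v0:v1,u0:u1]; m=(R[...,2]>z0)&(R[...,2]<z1); p=R[m]; vv,uu=np.nonzero(m)
    mn,mx=p.min(0),p.max(0); print(len(p),'mean',p.mean(0).round(4),'mid',((mn+mx)/2).round(4),'ext',(mx-mn).round(4), 'uv',uu.mean()+u0,vv.mean()+v0); return p
print('knob');blob(360,405,205,250,.09,.13)
print('disc');blob(355,410,200,255,.066,.085)
print('hub');blob(215,260,200,245,.12,.14)
print('cap');blob(155,185,210,245,.14,.16)
print('can');blob(155,190,210,250,.10,.16)
print('dome');blob(412,455,212,248,.065,.12)
print('rim');p=blob(180,300,170,280,.096,.106)
p=blob(180,300,170,292,.07,.085)
print(cv2.minAreaRect(p[:,:2].astype(np.float32)))
print('rack');p=blob(355,460,205,260,.05,.064);r=cv2.minAreaRect(p[:,:2].astype(np.float32));print(r)
print('motor');blob(205,265,120,180,.11,.13)
```

```text
knob
190 mean [ 0.5423 -0.1964  0.1084] mid [ 0.5433 -0.1968  0.1041] ext [0.0308 0.0326 0.0278] uv 383.7 224.42105263157896
disc
1006 mean [ 0.5418 -0.1964  0.0758] mid [ 0.5435 -0.2045  0.0755] ext [0.0876 0.1033 0.0186] uv 382.18290258449304 228.18489065606363
hub
244 mean [0.5332 0.1301 0.1288] mid [0.5347 0.1306 0.1279] ext [0.0432 0.0413 0.0153] uv 234.52868852459017 222.77049180327867
cap
120 mean [0.5255 0.277  0.1471] mid [0.5259 0.2647 0.1477] ext [0.0255 0.0546 0.0153] uv 164.84166666666667 222.59166666666667
can
371 mean [0.5219 0.2732 0.1292] mid [0.525  0.2653 0.1278] ext [0.0428 0.0704 0.0551] uv 168.52830188679246 226.21563342318058
dome
668 mean [ 0.5414 -0.3127  0.0821] mid [ 0.5432 -0.3096  0.0807] ext [0.0721 0.0884 0.0313] uv 434.30838323353294 228.89071856287424
rim
473 mean [0.5446 0.1348 0.0998] mid [0.5492 0.1205 0.1009] ext [0.2315 0.2214 0.0099] uv 234.49894291754757 221.23890063424946
9392 mean [0.5285 0.1292 0.0785] mid [0.5392 0.1363 0.0775] ext [0.2714 0.252  0.015 ] uv 237.89565587734242 230.60519591141397
((0.5393202304840088, 0.13596025109291077), (0.26947319507598877, 0.25255656242370605), 1.3658255338668823)
rack
1059 mean [ 0.5378 -0.2752  0.0593] mid [ 0.5434 -0.256   0.0571] ext [0.078  0.2002 0.0137] uv 415.99622285174695 232.37865911237017
((0.5433753728866577, -0.25606006383895874), (0.07764564454555511, 0.1999339759349823), 0.29412463307380676)
motor
1010 mean [0.7096 0.1398 0.1161] mid [0.7108 0.14   0.1177] ext [0.0944 0.0932 0.0155] uv 235.26633663366337 148.33663366336634
```

View pics/c_mach.png

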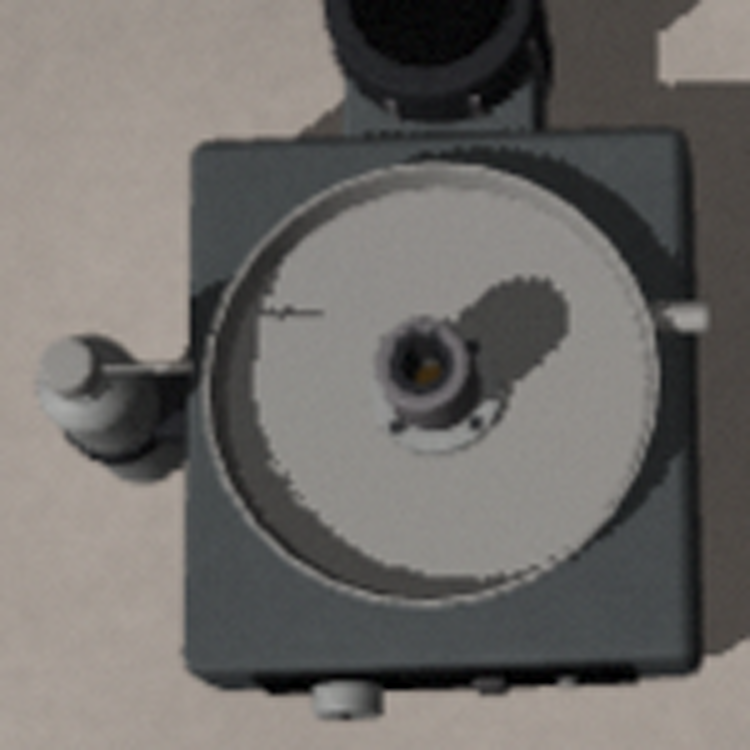

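View pics/c_rack.png

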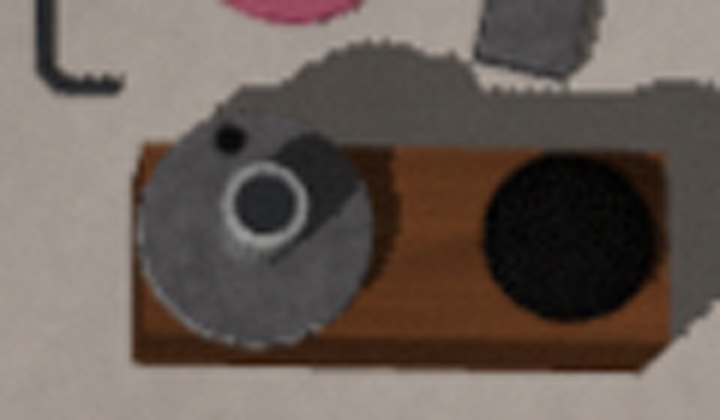

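```bash
cat >> h.py <<'E'
from scipy.spatial.transform import Rotation as Ro
def delta(p,yaw=None):
    o=manip.get_obs(); R=Ro.from_quat(o['ee_rot']).as_matrix()
    y=np.arctan2(R[1,0],R[0,0])
    print('pos',o['position'].round(4),'yaw %.4f'%y,'tilt %.4f'%np.arccos(-R[2,2]),'F',o['ft_force'].round(2),'w %.3f'%o['grip_width'],'t',o['clock'])
    print('shift',(R.T@(np.array(p)-o['position'])).round(4), 'twist',None if yaw is None else round((y-yaw+np.pi)%(2*np.pi)-np.pi,4))
E
python3 - <<'E'
from h import *
im,d,c=snap('wrist','w0'); o=manip.get_obs()
R=Ro.from_quat(o['ee_rot']).as_matrix(); C=np.linalg.inv(np.array(c['world_to_cam']))
print((R.T@C[:3,:3]).round(3),(R.T@(C[:3,3]-o['position'])).round(4),c['mtx'])
delta([.543,-.196,.30])
W=cloud('top0')
# lap hole
K,T=load('top0')[2:]; 
def ray(u,v,z):
    Ti=np.linalg.inv(T); d=Ti[:3,:3]@np.array([(u-K[0,2])/K[0,0],(v-K[1,2])/K[1,1],1]); o=Ti[:3,3]; return o+d*(z-o[2])/d[2]
print('hole',ray(378.3,213,.076),'disc',ray(382.7,228.7,.072),'knob',ray(384.1,224.2,.11),'cap',ray(163.5,222.8,.149),'hub',ray(233.8,222.6,.13))
E
```

```text
[[-0.    -0.95  -0.313]
 [ 1.     0.    -0.001]
 [ 0.001 -0.313  0.95 ]] [ 0.0792 -0.0011 -0.1264] [[373.60952502   0.         313.8423716 ]
 [  0.         373.60952502 239.80443745]
 [  0.           0.           1.        ]]
pos [ 0.2563 -0.5697  0.2477] yaw 0.4228 tilt 0.0011 F [-0.16  0.87 -0.63] w 0.997 t 0.15
shift [ 0.4148 -0.2232 -0.0521] twist None
hole [ 0.5769253 -0.1874645  0.076    ] disc [ 0.54144133 -0.19791983  0.072     ] knob [ 0.54247113 -0.19711526  0.11      ] cap [0.52446101 0.27937121 0.149     ] hub [0.53321866 0.13154034 0.13      ]
```

View pics/w0.png

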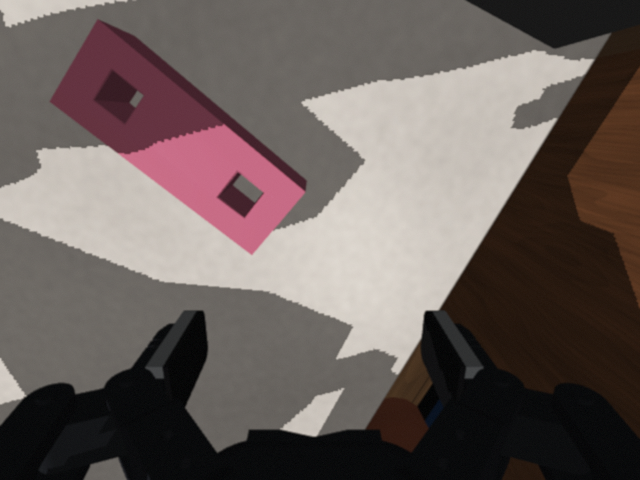

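The wrist view shows only the pink rack, which is not meant. I move above the flat lap for a close look.

>>> jog_arm(steps=[0.085, 0.05, -0.027, -0.006, 0, 0.085, 0.095, -0.051, -0.012, 0, 0.085, 0.14, -0.075, -0.018, 0, 0.085, 0.185, -0.1, -0.024, 0, 0.085, 0.23, -0.124, -0.03, 0, 0.085, 0.275, -0.148, -0.036, 0, 0.085, 0.32, -0.172, -0.042, 0, 0.085, 0.365, -0.197, -0.047, 0, 0.085, 0.415, -0.223, -0.052, 0, 0.085, 0.415, -0.223, -0.052, 0])

```text
clock: 1.15
position: [0.5456, -0.1913, 0.3006]
ee_rot: [0.977, 0.213, 0.001, -0.001]
ft_force: [0.1, 0.3, 0.1]
grip_width: 0.996
```

Run:
```python
from h import *
delta([.54,-.2,.3]); snap('wrist','w1'); delta([.525,.21,.3],0)
```

```text
pos [ 0.5456 -0.1913  0.3006] yaw 0.4283 tilt 0.0018 F [0.11 0.25 0.06] w 0.996 t 1.15
shift [-0.0087  0.0056  0.0006] twist None
pos [ 0.547  -0.189   0.3006] yaw 0.4311 tilt 0.0031 F [-0.71  4.16 -0.27] w 0.992 t 1.2
shift [ 0.1468 -0.3716  0.0016] twist 0.4311
```

View pics/w1.png

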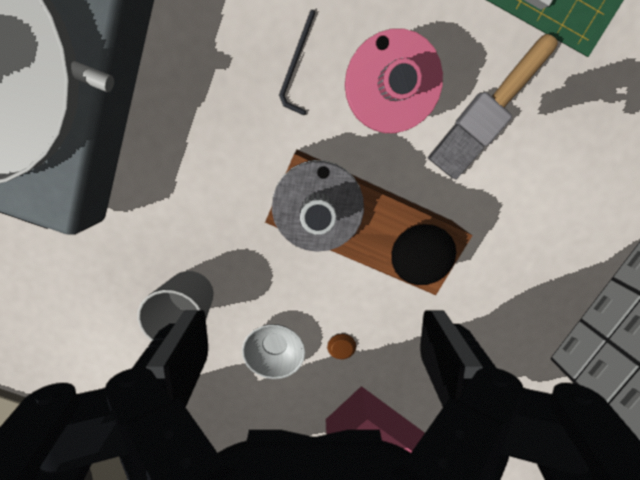

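The view shows the flat lap with knob at (318,217) and hole at (323,172), and the dome at (424,254). Now I go over the hub to see the keyway.

>>> jog_arm(steps=[0.0, 0.018, -0.045, 0.0, 0.08, 0.0, 0.036, -0.09, 0.0, 0.16, 0.0, 0.054, -0.135, 0.005, 0.24, 0.0, 0.072, -0.18, 0.01, 0.32, 0.0, 0.09, -0.225, 0.015, 0.4, 0.0, 0.108, -0.27, 0.02, 0.43, 0.0, 0.12, -0.3, 0.02, 0.43, 0.0, 0.126, -0.315, 0.02, 0.43, 0.0, 0.126, -0.315, 0.02, 0.43, 0.0, 0.126, -0.315, 0.02, 0.43])

```text
clock: 2.2
position: [0.5292, 0.1416, 0.28]
ee_rot: [1.0, -0.004, -0.0, 0.0]
ft_force: [-0.0, -0.5, 0.1]
grip_width: 0.003
```

Run:
```python
from h import *
snap('wrist','w2'); delta([.5245,.2794,.18],0)
im=load('w2')[0]
W=cloud('w1')
def blob(f,u0,u1,v0,v1,z0,z1):
    W=cloud(f);R=W[v0:v1,u0:u1]; m=(R[...,2]>z0)&(R[...,2]<z1); p=R[m]; vv,uu=np.nonzero(m)
    print(len(p),p.mean(0).round(4),'mid',((p.min(0)+p.max(0))/2).round(4),'ext',np.ptp(p,axis=0).round(4),'uv',uu.mean()+u0,vv.mean()+v0)
blob('w1',295,340,195,240,.1055,.115)
blob('w1',265,370,150,255,.07,.08)
```

```text
pos [0.5294 0.141  0.2801] yaw -0.0089 tilt 0.0008 F [ 0.87 -0.98  0.64] w -0.002 t 2.25
shift [-0.0061 -0.1385  0.1   ] twist -0.0089
1024 [ 0.544  -0.1936  0.1109] mid [ 0.5434 -0.1937  0.1096] ext [0.0322 0.0319 0.008 ] uv 317.2978515625 215.7177734375
5346 [ 0.5463 -0.1924  0.0768] mid [ 0.5433 -0.1939  0.075 ] ext [0.0888 0.089  0.0099] uv 316.9481855592967 203.71829405162737
```

View pics/w2.png

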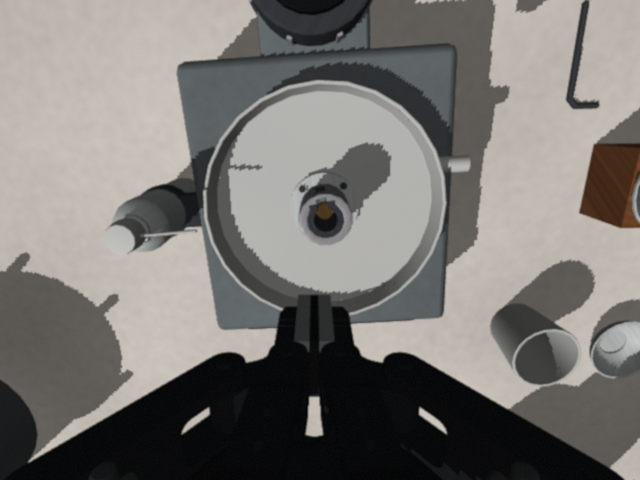

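The wrist view shows the hub at (324,213) and the nozzle cap at (124,236). I zoom in on the hub and measure.

Run:
```python
from h import *
im,d,K,T=load('w2')
cv2.imwrite('pics/c_hub.png',cv2.resize(im[160:260,270:380,::-1],None,fx=7,fy=6,interpolation=cv2.INTER_CUBIC)[:600])
def blob(f,u0,u1,v0,v1,z0,z1):
    W=cloud(f);R=W[v0:v1,u0:u1]; m=(R[...,2]>z0)&(R[...,2]<z1); p=R[m]; vv,uu=np.nonzero(m)
    print(len(p),p.mean(0).round(4),'mid',((p.min(0)+p.max(0))/2).round(4),'ext',np.ptp(p,axis=0).round(4),'uv',uu.mean()+u0,vv.mean()+v0)
    return p
def circ(p):
    q=cv2.minEnclosingCircle(p[:,:2].astype(np.float32)); print('circ',q)
circ(blob('w2',290,360,165,250,.127,.133))
circ(blob('w2',100,142,210,260,.146,.152))
p=blob('w2',170,460,60,320,.097,.103);circ(p)
circ(blob('w2',240,380,0,60,.112,.124))
p=blob('w2',170,470,40,330,.076,.080);print(cv2.minAreaRect(p[:,:2].astype(np.float32)))
```

```text
1768 [0.534  0.1339 0.1308] mid [0.5337 0.1341 0.1301] ext [0.0408 0.0408 0.0059] uv 324.92477375565613 218.4406108597285
circ ((0.5333548188209534, 0.1339423507452011), 0.02097129449248314)
846 [0.5259 0.2823 0.1497] mid [0.5255 0.2833 0.1489] ext [0.0231 0.0236 0.0058] uv 120.22222222222223 237.82269503546098
circ ((0.5253755450248718, 0.28351643681526184), 0.012309498153626919)
3805 [0.5471 0.1349 0.1001] mid [0.5343 0.1488 0.1   ] ext [0.2    0.2327 0.006 ] uv 322.6473061760841 189.02286465177397
circ ((0.5308814644813538, 0.14939744770526886), 0.11733589321374893)
788 [0.6786 0.1438 0.1174] mid [0.6745 0.1445 0.1166] ext [0.0191 0.0632 0.0093] uv 310.08756345177665 6.677664974619289
circ ((0.681510865688324, 0.14450280368328094), 0.03170744329690933)
24050 [0.5717 0.1352 0.0787] mid [0.5352 0.1431 0.078 ] ext [0.2601 0.2558 0.004 ] uv 321.71160083160083 153.42619542619542
((0.5372439026832581, 0.14587163925170898), (0.25495773553848267, 0.2492789626121521), 3.0528783798217773)
```

View pics/c_hub.png

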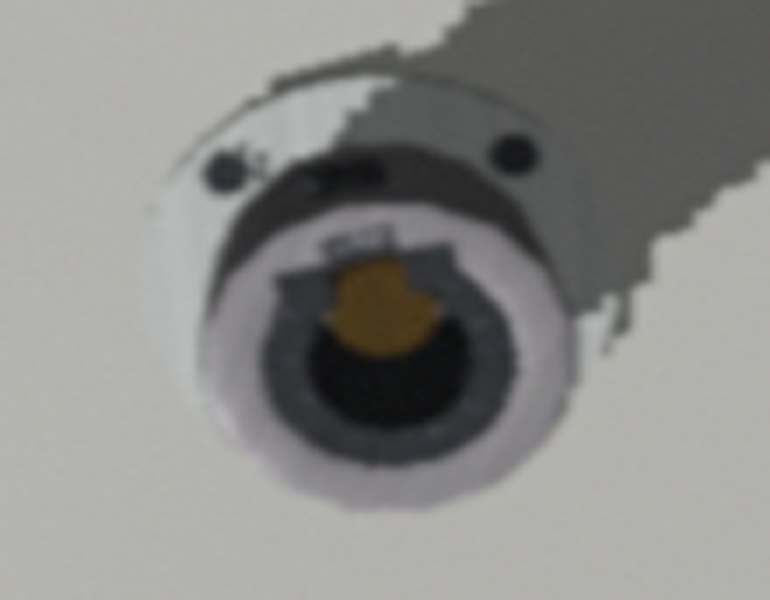

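The notch points roughly along machine +x; I'll look closer later. Cap is at about (0.525, 0.2825, 0.149), 149.6 mm from the hub, which matches the given 150 mm. First I move to just above the cap.

>>> jog_arm(steps=[0.0, -0.002, -0.047, 0.0, 0, 0.0, -0.004, -0.094, 0.01, 0, 0.0, -0.0055, -0.1415, 0.03, 0, 0.0, -0.0055, -0.1415, 0.06, 0, 0.0, -0.0055, -0.1415, 0.08, 0, 0.0, -0.0055, -0.1415, 0.1, 0, 0.0, -0.0055, -0.1415, 0.104, 0, 0.0, -0.0055, -0.1415, 0.106, 0, 0.0, -0.0055, -0.1415, 0.108, 0, 0.0, -0.0055, -0.1415, 0.108, 0])

```text
clock: 3.25
position: [0.5251, 0.284, 0.1731]
ee_rot: [1.0, -0.004, 0.001, -0.0]
ft_force: [-0.1, -0.3, 0.4]
grip_width: 0.003
```

Run:
```python
from h import *
delta([.525,.2825,.162],0); snap('wrist','w3')
```

```text
pos [0.5251 0.284  0.1731] yaw -0.0077 tilt 0.0013 F [-0.07 -0.27  0.42] w 0.003 t 3.25
shift [-0.0001  0.0015  0.0111] twist -0.0077
```

View pics/w3.png

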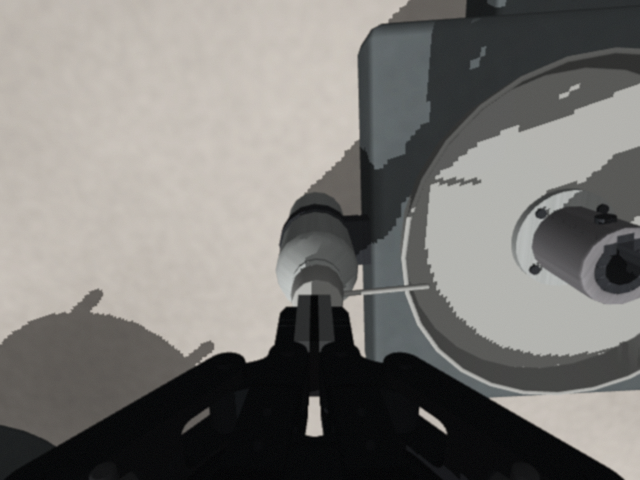

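The shut fingertips stand right over the cap, with the straw to the right at (390,290). Now I press slowly.

>>> jog_arm(steps=[0.0, 0, 0.001, 0.003, 0, 0.0, 0, 0.001, 0.005, 0, 0.0, 0, 0.001, 0.007, 0, 0.0, 0, 0.001, 0.008, 0, 0.0, 0, 0.001, 0.009, 0, 0.0, 0, 0.001, 0.01, 0, 0.0, 0, 0.001, 0.0105, 0, 0.0, 0, 0.001, 0.011, 0, 0.0, 0, 0.001, 0.011, 0, 0.0, 0, 0.001, 0.011, 0])

```text
clock: 4.3
position: [0.5247, 0.2831, 0.1621]
ee_rot: [1.0, -0.004, 0.0, 0.0]
ft_force: [-2.9, -2.9, 10.3]
grip_width: 0.001
```

Force is 10 N, above the 5 N needed for full travel. I hold briefly, release and move back over the hub for a close look.

>>> jog_arm(steps=[0.0, 0, 0, 0.001, 0, 0.0, 0, 0, 0.001, 0, 0.0, 0, 0, -0.01, 0, 0.0, 0, 0, -0.04, 0, 0.0, 0, 0.045, -0.045, 0, 0.0, 0, 0.09, -0.045, 0, 0.0, 0, 0.13, -0.045, 0, 0.0, 0, 0.149, -0.045, 0, 0.0, 0, 0.149, -0.045, 0, 0.0, 0, 0.149, -0.045, 0])

```text
clock: 5.3
position: [0.5235, 0.1346, 0.2064]
ee_rot: [1.0, -0.004, 0.0, -0.0]
ft_force: [-0.7, 0.1, -0.7]
grip_width: 0.001
```

Run:
```python
from h import *
delta([.5433,-.1945,.18],.43); im,d,c=snap('wrist','w4')
cv2.imwrite('pics/c_hub2.png',cv2.resize(im[180:320,230:400,::-1],None,fx=4,fy=4,interpolation=cv2.INTER_CUBIC))
W=cloud('w4');R=W[150:330,200:440];m=(R[...,2]>.127)&(R[...,2]<.133);p=R[m];print(len(p),cv2.minEnclosingCircle(p[:,:2].astype(np.float32)),p[:,2].mean())
# rectified top view of hub plane z=.13, 0.1mm/px
K,T=np.array(c['mtx']),np.array(c['world_to_cam']);cx,cy=cv2.minEnclosingCircle(p[:,:2].astype(np.float32))[0]
r=.03; pts=np.array([[cx+r,cy+r,.1305],[cx+r,cy-r,.1305],[cx-r,cy-r,.1305],[cx-r,cy+r,.1305]])
q=(T[:3,:3]@pts.T+T[:3,3:]); uv=(K@q); uv=(uv[:2]/uv[2]).T.astype(np.float32)
H=cv2.getPerspectiveTransform(uv,np.array([[0,0],[600,0],[600,600],[0,600]],np.float32))
cv2.imwrite('pics/r_hub.png',cv2.warpPerspective(im[:,:,::-1],H,(600,600),flags=cv2.INTER_CUBIC))
```

```text
pos [0.5235 0.1346 0.2064] yaw -0.0074 tilt 0.0005 F [-0.71  0.11 -0.71] w 0.001 t 5.3
shift [0.0222 0.329  0.0262] twist -0.4374
3107 ((0.5336371660232544, 0.13369353115558624), 0.02102956362068653) 0.13074568440131806
```

View pics/r_hub.png

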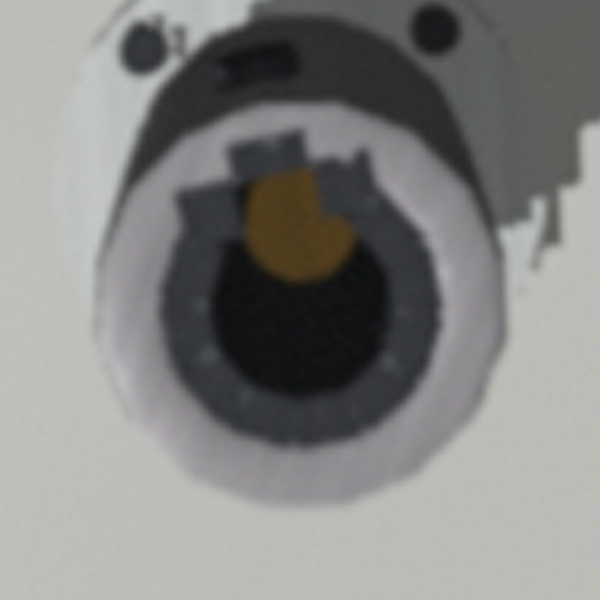

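View pics/w4.png

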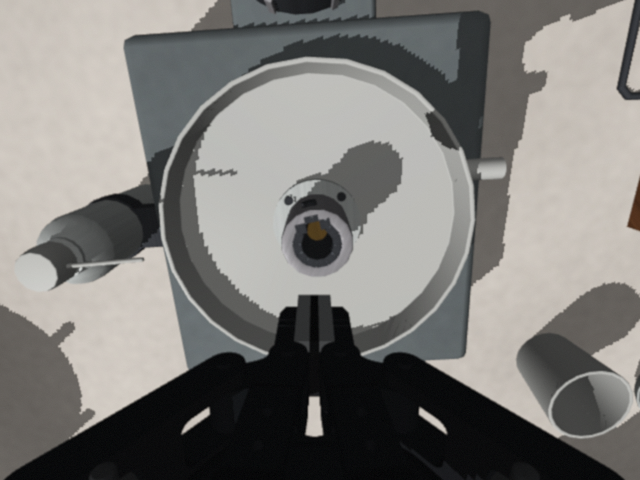

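The hub is at (0.5336, 0.1337), with the keyway slightly left of straight up, i.e. yaw about +0.23. The cap is up again at (37,272). Now I go above the lap.

>>> jog_arm(steps=[0.085, 0.003, 0.045, -0.01, 0, 0.085, 0.006, 0.09, -0.01, 0, 0.085, 0.009, 0.135, -0.01, 0, 0.085, 0.012, 0.18, -0.01, 0, 0.085, 0.015, 0.225, -0.01, 0, 0.085, 0.018, 0.27, 0.0, 0, 0.085, 0.021, 0.31, 0.01, 0, 0.085, 0.022, 0.329, 0.02, 0, 0.085, 0.022, 0.329, 0.026, 0, 0.085, 0.022, 0.329, 0.026, 0])

```text
clock: 6.35
position: [0.5433, -0.1927, 0.1791]
ee_rot: [1.0, -0.003, -0.001, -0.001]
ft_force: [-0.7, -0.2, -1.0]
grip_width: 0.999
```

Run:
```python
from h import *
delta([.5433,-.1940,.099],0); im,d,c=snap('wrist','w5')
W=cloud('w5');m=(W[...,2]>.107)&(W[...,2]<.114);m[300:]=0;p=W[m];print(len(p),p.mean(0),cv2.minEnclosingCircle(p[:,:2].astype(np.float32)))
m=(W[...,2]>.073)&(W[...,2]<.079);m[330:]=0;m[:,:200]=0;m[:,450:]=0;p=W[m];cx,cy=cv2.minEnclosingCircle(p[:,:2].astype(np.float32))[0];print(len(p),cv2.minEnclosingCircle(p[:,:2].astype(np.float32)))
K,T=np.array(c['mtx']),np.array(c['world_to_cam'])
r=.05; pts=np.array([[cx+r,cy+r,.076],[cx+r,cy-r,.076],[cx-r,cy-r,.076],[cx-r,cy+r,.076]])
q=(T[:3,:3]@pts.T+T[:3,3:]); uv=(K@q); uv=(uv[:2]/uv[2]).T.astype(np.float32)
H=cv2.getPerspectiveTransform(uv,np.array([[0,0],[600,0],[600,600],[0,600]],np.float32))
cv2.imwrite('pics/r_lap.png',cv2.warpPerspective(im[:,:,::-1],H,(600,600),flags=cv2.INTER_CUBIC))
```

```text
pos [ 0.5433 -0.1927  0.1791] yaw -0.0050 tilt 0.0024 F [-0.65 -0.22 -1.03] w 0.999 t 6.35
shift [0.0001 0.0014 0.0801] twist -0.005
2370 [ 0.54451844 -0.1943751   0.1109864 ] ((0.5435062646865845, -0.19457001984119415), 0.016609886661171913)
10918 ((0.5873128175735474, -0.20891273021697998), 0.09087447077035904)
```

View pics/r_lap.png

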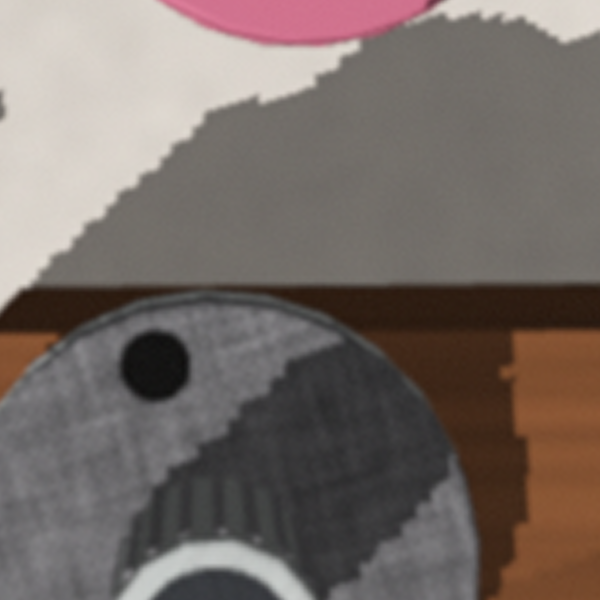

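View pics/w5.png

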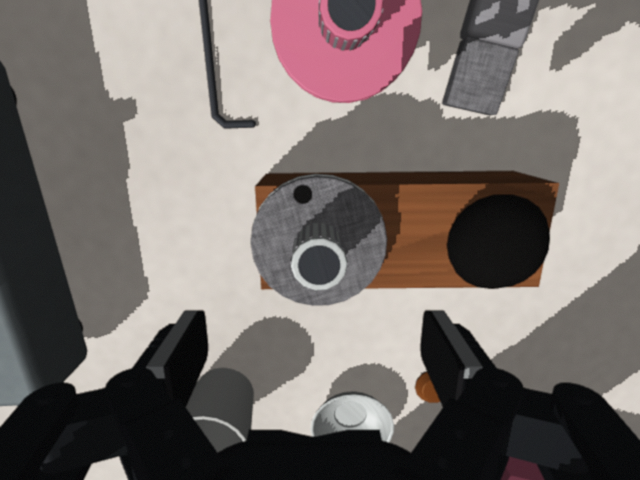

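The lap knob is at (0.5435, -0.1944) with its hole giving a lap yaw of 0.287 (hole radius 34 mm, expected 35). I descend and grip.

>>> jog_arm(steps=[0.085, 0, 0.0015, 0.03, 0, 0.085, 0, 0.0015, 0.055, 0, 0.085, 0, 0.0015, 0.072, 0, 0.085, 0, 0.0015, 0.08, 0, 0.085, 0, 0.0015, 0.08, 0, 0.02, 0, 0.0015, 0.08, 0, 0.02, 0, 0.0015, 0.08, 0, 0.02, 0, 0.0015, 0.08, 0, 0.02, 0, 0.0015, 0.08, 0, 0.02, 0, 0.0015, 0.08, 0], grip_force=60)

```text
clock: 7.4
position: [0.5436, -0.1965, 0.1012]
ee_rot: [1.0, -0.004, 0.001, 0.0]
ft_force: [-1.7, 0.6, 6.1]
grip_width: 0.357
```

Run:
```python
from h import *
delta([.5335,.1335,.27],0)
```

```text
pos [ 0.5436 -0.1965  0.1012] yaw -0.0071 tilt 0.0012 F [-1.66  0.6   6.08] w 0.357 t 7.4
shift [-0.0123 -0.3298 -0.1689] twist -0.0071
```

Gripped at about 31 mm. I lift straight up and travel to above the hub.

>>> jog_arm(steps=[0.02, 0, 0, -0.02, 0, 0.02, 0, 0, -0.06, 0, 0.02, 0, 0, -0.1, 0, 0.02, 0, 0, -0.135, 0, 0.02, 0, 0, -0.135, 0, 0.02, -0.001, -0.03, -0.135, 0, 0.02, -0.003, -0.07, -0.135, 0, 0.02, -0.004, -0.11, -0.135, 0, 0.02, -0.006, -0.15, -0.135, 0, 0.02, -0.007, -0.19, -0.135, 0])

```text
clock: 8.4
position: [0.5367, -0.005, 0.2344]
ee_rot: [1.0, -0.004, -0.001, 0.0]
ft_force: [0.7, 0.4, -2.5]
grip_width: 0.353
```

Run:
```python
from h import *
delta([.5335,.1337,.235],0);snap('wrist','w6')
```

```text
pos [ 0.5367 -0.005   0.2344] yaw -0.0075 tilt 0.0013 F [ 0.74  0.41 -2.54] w 0.353 t 8.4
shift [-0.0042 -0.1387 -0.0007] twist -0.0075
```

View pics/w6.png

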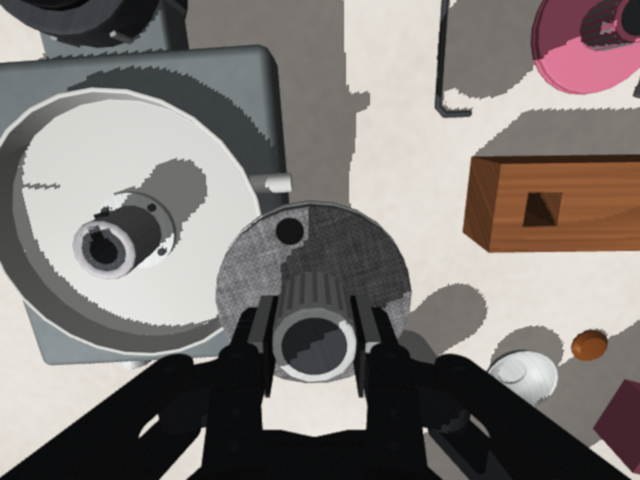

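The lap hangs in the fingers, hole at (290,231). I measure its pose in the hand.

Run:
```python
from h import *
W=cloud('w6');im,d,K,T=load('w6')
ok=(np.arange(480)[:,None]<420)&(np.arange(640)[None]>200)&(np.arange(640)[None]<430)
m=(W[...,2]>.195)&(W[...,2]<.216)&ok;print(np.histogram(W[m][:,2],bins=10))
zf=np.median(W[m][:,2]);print('felt z',zf)
k=ok&(W[...,2]>.238)&(W[...,2]<.25)&(np.arange(480)[:,None]>310)&(abs(np.arange(640)-315)[None]<42)&(np.arange(480)[:,None]<385)
p=W[k];print('knob',len(p),p.mean(0),cv2.minEnclosingCircle(p[:,:2].astype(np.float32)))
# disc circle fit from felt edge: far-side edge points, least squares with R=.045
e=(np.abs(W[...,2]-zf)<.004)&ok; e=e.astype(np.uint8)
e=cv2.morphologyEx(e,cv2.MORPH_CLOSE,np.ones((9,9)))
cs,_=cv2.findContours(e,cv2.RETR_EXTERNAL,cv2.CHAIN_APPROX_NONE);c=max(cs,key=cv2.contourArea)[:,0]
c=c[c[:,1]<295]; Ti=np.linalg.inv(T)
def ray(u,v,z):
    dd=Ti[:3,:3]@np.stack([(u-K[0,2])/K[0,0],(v-K[1,2])/K[1,1],np.ones_like(u,float)]);return Ti[:3,3:]+dd*((z-Ti[2,3])/dd[2])
P=ray(c[:,0],c[:,1],zf)
from scipy.optimize import least_squares
r=least_squares(lambda q:np.hypot(P[0]-q[0],P[1]-q[1])-q[2],[.537,-.005,.045],loss='soft_l1',f_scale=.001);print('disc',r.x,np.abs(r.fun).mean())
g=cv2.cvtColor(im,cv2.COLOR_RGB2GRAY);hm=(g[205:260,265:320]<35);v,u=np.nonzero(hm);print('hole',u.mean()+265,v.mean()+205,hm.sum())
h=ray(np.array([u.mean()+265]),np.array([v.mean()+205]),zf)[:,0];print(h,'yaw',np.arctan2(h[1]-r.x[1],h[0]-r.x[0]),np.hypot(*(h[:2]-r.x[:2])), 'yaw vs tcp',np.arctan2(h[1]+.005,h[0]-.5367))
```

```text
(array([   21,   108,   346,   116,   117,  2127, 11873,  1170,    89,
         103]), array([0.199447 , 0.2011023, 0.2027576, 0.2044129, 0.2060682, 0.2077235,
       0.2093788, 0.2110341, 0.2126894, 0.2143447, 0.216    ]))
felt z 0.21006528926948104
knob 5148 [ 0.53753928 -0.00468028  0.24423701] ((0.5354642868041992, -0.004415851552039385), 0.018953075632452965)
disc [ 0.53985719 -0.00387181  0.0414082 ] 0.008709916370535213
hole 289.3802281368821 230.95437262357416 526
[0.56980617 0.0057973  0.21006529] yaw 0.31228857157289347 0.031471152128778344 yaw vs tcp 0.3152641573094183
```

Run:
```python
from h import *
from scipy.optimize import least_squares
W=cloud('w6');im,d,K,T=load('w6');Ti=np.linalg.inv(T)
def ray(u,v,z):
    dd=Ti[:3,:3]@np.stack([(u-K[0,2])/K[0,0],(v-K[1,2])/K[1,1],np.ones_like(u,float)]);return Ti[:3,3:]+dd*((z-Ti[2,3])/dd[2])
e=(np.abs(W[...,2]-.210)<.005)
U=[];V=[]
for v in range(195,300):   # per-row outermost left/right
    u=np.nonzero(e[v,205:425])[0]+205
    if len(u)>20: U+=[u[0],u[-1]];V+=[v,v]
for u0 in range(240,390):
    v=np.nonzero(e[190:300,u0])[0]+190
    if len(v)>20: U.append(u0);V.append(v[0])
U=np.array(U);V=np.array(V);P=ray(U,V,.210)
r=least_squares(lambda q:np.hypot(P[0]-q[0],P[1]-q[1])-.045,[.537,-.005],loss='cauchy',f_scale=.0007);f=np.abs(r.fun);print('disc',r.x,np.median(f),(f<.001).sum(),len(f))
x=r.x;h=ray(np.array([289.4]),np.array([231.]),.21)[:,0];print('yaw',np.arctan2(h[1]-x[1],h[0]-x[0]),np.hypot(*(h[:2]-x)))
p=W[(W[...,2]>.241)&(W[...,2]<.248)&(np.arange(480)[:,None]>300)&(np.arange(480)[:,None]<385)&(abs(np.arange(640)-314)[None]<40)]
print(np.percentile(p,[1,50,99],axis=0))
# hub again
W[...,:200,:]=W[...,:200,:]
R=W[200:300,60:150];p=R[(R[...,2]>.127)&(R[...,2]<.134)];print('hub',len(p),cv2.minEnclosingCircle(p[:,:2].astype(np.float32)),p[:,2].mean())
c=cv2.minEnclosingCircle(p[:,:2].astype(np.float32))[0]
rr=.03;pts=np.array([[c[0]+rr,c[1]+rr,.1305],[c[0]+rr,c[1]-rr,.1305],[c[0]-rr,c[1]-rr,.1305],[c[0]-rr,c[1]+rr,.1305]])
q=K@(T[:3,:3]@pts.T+T[:3,3:]);uv=(q[:2]/q[2]).T.astype(np.float32)
H=cv2.getPerspectiveTransform(uv,np.array([[0,0],[600,0],[600,600],[0,600]],np.float32))
cv2.imwrite('pics/r_hub2.png',cv2.warpPerspective(im[:,:,::-1],H,(600,600),flags=cv2.INTER_CUBIC))
```

```text
disc [ 0.53612809 -0.00387356] 0.00034310041815631756 282 342
yaw 0.27986193176731267 0.034999746172262425
[[ 0.52241162 -0.01809857  0.24137353]
 [ 0.53856626 -0.0042678   0.24435213]
 [ 0.55211478  0.00941539  0.24570513]]
hub 2557 ((0.5334019064903259, 0.13346761465072632), 0.021333206444978714) 0.13071098043949994
```

View pics/r_hub2.png

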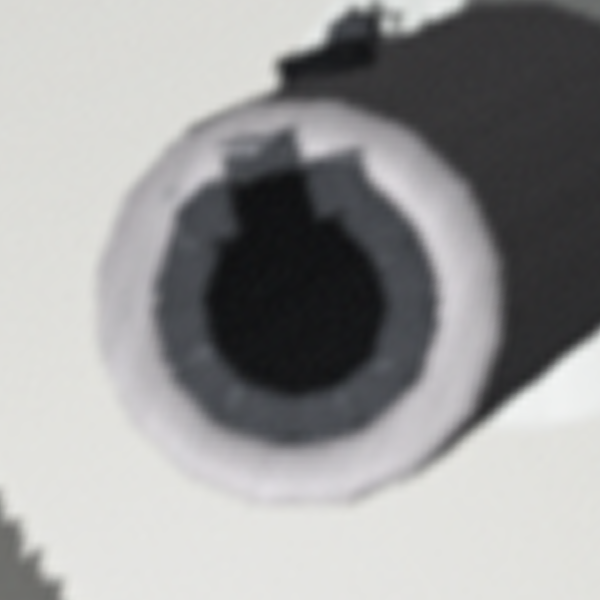

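The keyway points at yaw about 0.235, its slot spanning (230–303, 130–235) in the rectified view. The lap is at yaw 0.28, so a twist of +0.045 is needed. I go over the hub.

>>> jog_arm(steps=[0.02, -0.001, -0.04, 0, 0.02, 0.02, -0.002, -0.08, 0, 0.045, 0.02, -0.003, -0.12, 0, 0.045, 0.02, -0.0037, -0.1375, 0, 0.045, 0.02, -0.0037, -0.1375, 0, 0.045, 0.02, -0.0037, -0.1375, 0, 0.045, 0.02, -0.0037, -0.1375, 0.01, 0.045, 0.02, -0.0037, -0.1375, 0.015, 0.045, 0.02, -0.0037, -0.1375, 0.015, 0.045, 0.02, -0.0037, -0.1375, 0.015, 0.045])

```text
clock: 9.45
position: [0.5348, 0.1306, 0.22]
ee_rot: [1.0, -0.026, -0.0, 0.0]
ft_force: [-0.2, -0.1, -1.2]
grip_width: 0.357
```

Run:
```python
from h import *
delta([.534,.1325,.212],-.0525);snap('wrist','w7');snap('side','s7')
im=load('s7')[0];cv2.imwrite('pics/c_s7.png',cv2.resize(im[200:350,200:350,::-1],None,fx=4,fy=4))
```

```text
pos [0.5348 0.1306 0.22  ] yaw -0.0529 tilt 0.0005 F [-0.18 -0.1  -1.23] w 0.357 t 9.45
shift [-0.0009 -0.0019  0.008 ] twist -0.0004
```

View pics/w7.png

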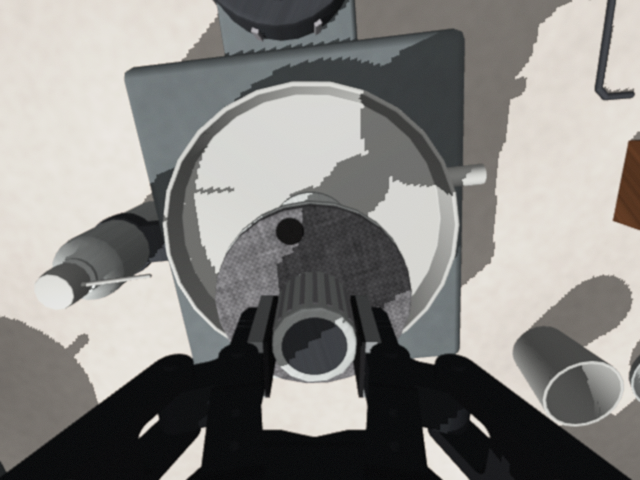

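View pics/c_s7.png

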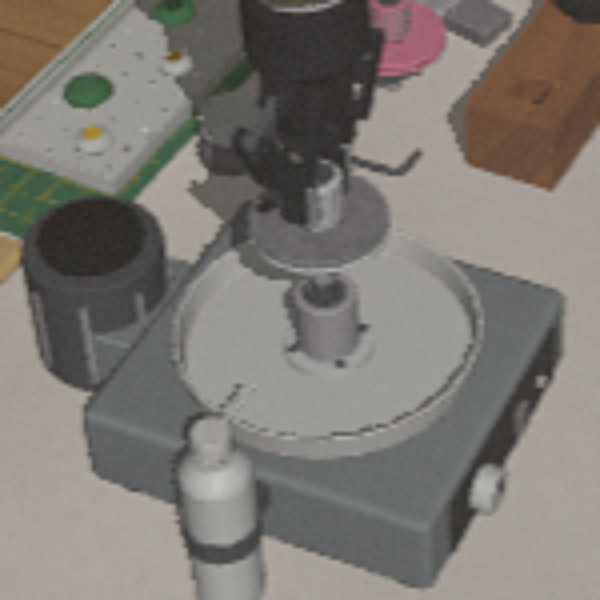

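The shaft hangs just over the bore (side view). I correct 2 mm and descend into the keyless part of the bore.

>>> jog_arm(steps=[0.02, -0.001, -0.002, 0, 0, 0.02, -0.001, -0.002, 0, 0, 0.02, -0.001, -0.002, 0.003, 0, 0.02, -0.001, -0.002, 0.006, 0, 0.02, -0.001, -0.002, 0.009, 0, 0.02, -0.001, -0.002, 0.011, 0, 0.02, -0.001, -0.002, 0.013, 0, 0.02, -0.001, -0.002, 0.015, 0, 0.02, -0.001, -0.002, 0.016, 0, 0.02, -0.001, -0.002, 0.016, 0])

```text
clock: 10.55
position: [0.5338, 0.1331, 0.2042]
ee_rot: [1.0, -0.026, -0.0, 0.0]
ft_force: [-0.2, -0.6, -2.7]
grip_width: 0.356
```

Run:
```python
from h import *
delta([.534,.1325,.19],-.0525);print(manip.get_obs()['torque'])
```

```text
pos [0.5338 0.1331 0.2042] yaw -0.0522 tilt 0.0002 F [-0.16 -0.56 -2.72] w 0.356 t 10.55
shift [0.0002 0.0006 0.0142] twist 0.0003
[-0.03895044  0.00387897 -0.0187323 ]
```

The shaft is in the bore with no contact force. I continue past key entry.

>>> jog_arm(steps=[0.02, 0, 0.0005, 0.002, 0, 0.02, 0, 0.0005, 0.004, 0, 0.02, 0, 0.0005, 0.005, 0, 0.02, 0, 0.0005, 0.006, 0, 0.02, 0, 0.0005, 0.007, 0, 0.02, 0, 0.0005, 0.008, 0, 0.02, 0, 0.0005, 0.009, 0, 0.02, 0, 0.0005, 0.01, 0, 0.02, 0, 0.0005, 0.011, 0, 0.02, 0, 0.0005, 0.011, 0])

```text
clock: 11.55
position: [0.5338, 0.1326, 0.1931]
ee_rot: [1.0, -0.026, -0.0, 0.0]
ft_force: [-0.1, 0.1, -2.6]
grip_width: 0.354
```

Run:
```python
from h import *
delta([.534,.1325,.19],-.0525);print(manip.get_obs()['torque']);snap('wrist','w8')
W=cloud('w8');R=W[200:300,225:400];p=R[(R[...,2]>.14)&(R[...,2]<.2)];print(np.median(p[:,2]))
```

```text
pos [0.5338 0.1326 0.1931] yaw -0.0522 tilt 0.0002 F [-0.09  0.05 -2.55] w 0.354 t 11.55
shift [0.0002 0.0001 0.0031] twist 0.0003
[-0.01892499 -0.05380575 -0.00190636]
0.16893183605745438
```

The felt is at z = 0.169, so the lap origin is 23 mm above the mouth with no resistance: the key is in the keyway. I push on against the ejector.

>>> jog_arm(steps=[0.02, 0, 0, 0.003, 0, 0.02, 0, 0, 0.006, 0, 0.02, 0, 0, 0.009, 0, 0.02, 0, 0, 0.012, 0, 0.02, 0, 0, 0.014, 0, 0.02, 0, 0, 0.016, 0, 0.02, 0, 0, 0.018, 0, 0.02, 0, 0, 0.02, 0, 0.02, 0, 0, 0.021, 0, 0.02, 0, 0, 0.021, 0], grip_force=90)

```text
clock: 12.6
position: [0.5343, 0.1326, 0.1728]
ee_rot: [1.0, -0.026, 0.001, 0.0]
ft_force: [-2.1, -1.8, 6.8]
grip_width: 0.345
```

Run:
```python
from h import *
delta([.534,.1325,.1704],-.0525);print(manip.get_obs()['torque']);snap('wrist','w9')
W=cloud('w9');R=W[200:300,225:400];p=R[(R[...,2]>.13)&(R[...,2]<.18)];print(np.median(p[:,2]))
```

```text
pos [0.5343 0.1326 0.1728] yaw -0.0523 tilt 0.0011 F [-2.1  -1.84  6.81] w 0.345 t 12.6
shift [-0.0003  0.0001  0.0024] twist 0.0002
[-0.32578336  0.42499986  0.00404122]
0.148447218718741
```

>>> jog_arm(steps=[0.02, 0, 0, 0.0005, 0, 0.02, 0, 0, 0.001, 0, 0.02, 0, 0, 0.0015, 0, 0.02, 0, 0, 0.002, 0, 0.02, 0, 0, 0.0025, 0, 0.02, 0, 0, 0.003, 0, 0.02, 0, 0, 0.0035, 0, 0.02, 0, 0, 0.004, 0, 0.02, 0, 0, 0.004, 0, 0.02, 0, 0, 0.004, 0])

```text
clock: 13.65
position: [0.5345, 0.1328, 0.1712]
ee_rot: [1.0, -0.026, 0.001, 0.0]
ft_force: [-9.1, -4.3, 28.3]
grip_width: 0.347
```

Run:
```python
from h import *
delta([.534,.1325,.1704],-.0525);print(manip.get_obs()['torque']);snap('wrist','w10')
W=cloud('w10');R=W[200:300,225:400];p=R[(R[...,2]>.13)&(R[...,2]<.18)];print(np.median(p[:,2]))
```

```text
pos [0.5345 0.1328 0.1712] yaw -0.0524 tilt 0.0026 F [-9.15 -4.3  28.33] w 0.347 t 13.65
shift [-0.0005  0.0003  0.0008] twist 0.0001
[-1.14629159  2.39240624 -0.0904261 ]
0.14687604089713502
```

The force jumped to 28 N, against 10 N from the spring alone. The felt is 16.2 mm above the measured hub face (16 mm expected), so the flange is seated. I ease the side load, hold to check for creep, and verify.

>>> jog_arm(steps=[0.02, -0.0005, 0, 0.004, 0, 0.02, -0.0005, 0, 0, 0, 0.02, -0.0005, 0, 0, 0, 0.02, -0.0005, 0, 0, 0, 0.02, -0.0005, 0, 0, 0, 0.02, -0.0005, 0, 0, 0, 0.02, -0.0005, 0, 0, 0, 0.02, -0.0005, 0, 0, 0, 0.02, -0.0005, 0, 0, 0, 0.02, -0.0005, 0, 0, 0])

```text
clock: 14.7
position: [0.5344, 0.1328, 0.1712]
ee_rot: [1.0, -0.026, 0.002, 0.0]
ft_force: [-7.6, -3.2, 24.9]
grip_width: 0.346
```

Run:
```python
from h import *
delta([.534,.1325,.1704],-.0525);im,d,c=snap('wrist','w11');snap('side','s11')
W=cloud('w11');R=W[200:300,225:400];p=R[(R[...,2]>.13)&(R[...,2]<.18)];print(np.median(p[:,2]))
im=load('s11')[0];cv2.imwrite('pics/c_s11.png',cv2.resize(im[200:350,200:350,::-1],None,fx=4,fy=4))
```

```text
pos [0.5344 0.1328 0.1712] yaw -0.0525 tilt 0.0035 F [-7.63 -3.18 24.92] w 0.346 t 14.7
shift [-0.0004  0.0003  0.0008] twist 0.0
0.14687157976731885
```

View pics/c_s11.png

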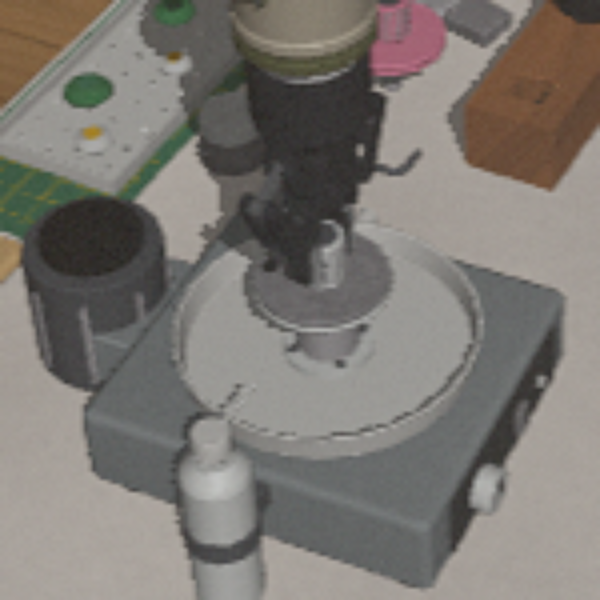

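View pics/w11.png

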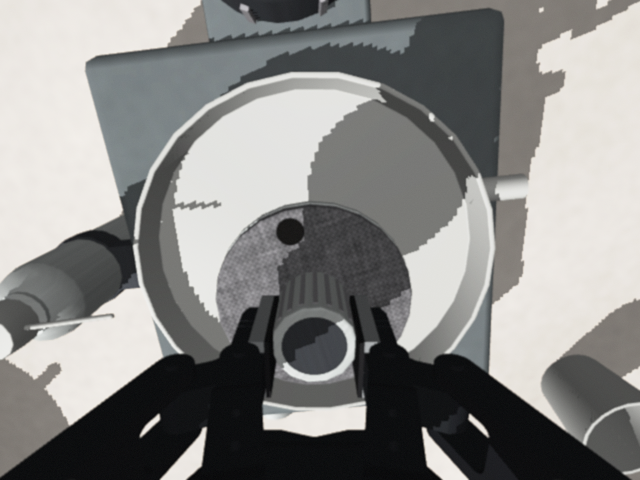

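The lap sits on the hub in both views with the hole at (290,231), and there is no creep: same height and 25 N push. I hand the job in.

Run:
```python
from h import *
print(manip.hand_in()); delta([.534,.1325,.1704])
```

```text
the job is handed in; nothing more can be done
None
the job is handed in; nothing more can be done
```

The flat lap is seated on the hub with its key in the keyway, and the arm is still gripping the knob and pressing the lap home. I handed it in at about 15 s of the 58 s allowed; hand-in gave no verdict.

- **Nozzle:** I pressed the cap until the force read about 10 N (fully down needs 5 N), then released it. The next picture showed it back up.
- **Fitting:** I lifted the lap out of the rack by its knob and turned it by 0.045 rad. The key slipped in without resistance, with the lap origin about 23 mm above the hub face.
- **Home position:** The felt is 16.2 mm above the measured hub face, against 16 mm nominal. The push is a steady 25 N, well above the 10 N spring. Tool tilt is 0.0035 rad, and the lap did not creep during a further 1 s hold.
- **Side load:** About 8 N remains across the knob. I tried to ease it, but it only dropped from 10 N to 8 N.
- **Sensor disagreement:** The top and wrist cameras differed by 2–4 mm, mostly in y. I used the wrist camera, and the shaft entered without contact.
- **Other objects:** I did not touch the domed lap or the things on the table. I did not re-measure their positions at the end.

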